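# Nip up the film guide's clamp screw with a box wrench inside the guide

### The arm

A 6-joint arm with a two-finger parallel gripper is mounted at the origin on the work surface. World frame = base frame: x ahead of the robot, y to its left, z up, the work surface at z = 0. Lengths are in m, angles in rad, forces in N, time in s.
With the tool pointing down it reaches from about 0.325 to 0.9 m from the base axis. Payload 6.1 kg.
Tool frame: the origin (TCP) lies midway between the tips of the shut fingers; the grasp point (between the pads) lies 19 mm behind it; z points along the fingers, y is the line along which they close (so a half turn about z gives the same grasp; the last joint's range is limited). The gripper opens to 85 mm and grips with 20 to 120 N. Pads are 22 mm wide; open, the fingers measure 114 mm over their backs; the gripper's body (76 mm by 85 mm) begins 54 mm behind the grasp point. The pads swing forward as they close: fully open they stand 13 mm farther back than shut.
Start: joints at [1.192, 0.22, 1.526, -0, 1.395, -0.126], TCP at [0.156, 0.605, 0.199] pointing down, gripper open.
Joint ranges: [-2.98, 2.98], [-0.91, 2.08], [0.09, 2.57], [-1.24, 4.39], [0.2, 2.65], [-2.68, 2.68]. Speed limits (rad/s): [2.57, 2.57, 3.01, 3.14, 3.14, 3.14].

### API

Orientations are given as [roll, pitch, yaw] about the fixed x, y, z axes, in that order (R = Rz(yaw) Ry(pitch) Rx(roll)).
In Python, from plant import movep, move_l, set_joints, gripper_to, hold, inverse_kinematics, observe, get_image, get_calibration, Unreachable, job_done gives the robot as it stands. Calls block until the motion is done:
- movep(position, orientation): joint-space move of the TCP to a pose.
- move_l(position, feed=0.15, rotation=None, max_force=None): straight line of the TCP; rotation=None keeps the orientation; feed is the mean speed in m/s. With max_force (N) it stops when the force on the tool has changed by that much, and returns True; else False.
- set_joints(angles): joint-space move.
- gripper_to(opening, f_grip=None): finger opening in m; f_grip is the grip in N (None keeps the last); returns when the fingers have stopped.
- hold(seconds).
- inverse_kinematics(position, orientation): joint angles nearest the present ones, or None.
- observe(): the state.
- get_image(name): name is "side" or "top" or "wrist"; returns (picture, depth): 384x512x3 uint8, red, green, blue; 384x512 float32, m along the optical axis (not along the pixel's ray), 0 where there is no reading.
- get_calibration(name): a dict with "intrinsics" (3x3 intrinsics, pixels), "dist_coeffs" ([k1, k2, p1, p2, k3] as OpenCV has them; the pictures are not rectified), "world_from_camera" (4x4, takes a point from camera to world coordinates). Camera axes: x right, y down, z forward; pixel columns grow to the right and rows downward; lengths in m; the calibration is good to about 2 mm. A picture is of the moment at which its call begins: read the wrist's pose just before it. get_calibration takes no time and is no camera call; for the wrist camera it gives the pose at the moment of the call.
A pose or a line that the arm cannot do raises Unreachable and nothing moves.
- job_done(): hands the job in; it is judged then, once.
The state is a dict: "time_s": time; "q": joint angles; "joint_velocities": joint speeds; "joint_torque": joint torques, N m; "eef_pos": TCP position; "tcp_rot": TCP orientation; "ft_force": force on the tool from outside, world axes, zero at the start; "torque": the same for the moment, N m; "opening": finger opening in m; "grasp_force": force on a finger pad.
Only numpy, scipy, OpenCV 4.12 (cv2) and the standard library are available. Lean on these libraries where they do the work, as an engineer would, in place of code of your own. Each camera call takes 0.05 s, during which the arm holds its last target. There are 200 camera calls.

### The job

Take the red-handled box wrench from the cork mat and tighten the clamp's hex screw on the wooden film guide, clockwise from above, up to its stop, and there nip it firm with a turning moment of about 0.75 newton metres on the screw; the guide's walls leave room only for short swings, so lift off and reseat the wrench for each stroke. Don't lean on, bang or force the clamp or guide (1 newton metre is too much), keep the gripper and arm off them, and leave the other things where they are. When the screw is firm, lay the wrench flat back on the cork mat.

Things in the scene. Friction and masses are not known exactly. Their poses are not given: they have to be found in the camera images.
- wrench_grip (a point): Middle of the wrench's red handle, half-way up; the point to grasp. x runs along the wrench, z up. Handle 86 mm long, 14 mm wide (y), 22 mm tall (z), level, mid-height 19 mm above the wrench's underside. The socket's centre lies 65 mm along +x, the butt's far end 68 mm along -x.
- wrench_socket (a point): Centre of the underside of the wrench's steel box end; axes as wrench_grip. Ring 20 mm tall, open through, 48 mm over its outside corners, with a hexagonal hole 32 mm across flats, two of whose flats are square to the wrench's x axis. At the other end, middle 124 mm along -x, a butt 18 x 18 mm reaches down to the same underside level.
- wrench: The box wrench, about 0.3 kg, balancing about its grasp point. Origin and axes as wrench_socket. Held fast, it passes on the hand's twist as well as its push: the moment on the screw is the push at the grasp times its 65 mm arm plus the hand's own moment about the vertical.
- screw_seat (a point): On the screw's axis, at the top of its round flange, 66 mm above the counter, where the wrench's underside rests when fully seated; axes of the guide. Above it stands the hex head, 30 mm across flats, 14 mm tall, then a 3.5 mm conical crown, 29 to 23 mm diameter. The head has about 8 degrees of play either way in the socket. Lifting the wrench 22 mm clears it.
- screw (a joint): Turn of the screw, rad; starts at 0 to 0.38, grows clockwise (seen from above) to the firm stop at 2.0, where a red mark on the flange meets a white tick. At value v the wrench fits the head with its x axis turned by 0.61 - v rad (counter-clockwise positive) from the guide's x, and at every 60 degrees from there. Turns against 0.2 N m friction, so stays put.
- guide: Fixed wooden guide with clamp and screw; origin on the counter under the screw axis, x away from its open front. Board top at 30 mm. Side walls' inner faces at y = +-96 mm, from x = -160 to 70 mm, 100 mm high; back wall at x = 36 to 50 mm, 90 mm high. Front (-x) open: the seated wrench's handle points to -x and swings about 45 degrees either way before its butt meets a side wall.
- mat: Cork mat, fixed, 240 x 130 mm, 4 mm thick, on which the wrench lies at the start; origin at the centre of its underside, long side along its x.
- pad: Grey felt pad, fixed, 240 x 130 mm, 4 mm thick, that carries the lens board and spool; origin at the centre of its underside.
- lens_board: Black lens board, 90 x 90 mm, 22 mm tall with its lens, loose on the grey pad; a bystander. Origin at the centre of its underside.
- spool: Blue plastic film spool standing on end, 34 mm diameter, 55 mm tall, loose on the grey pad; a bystander. Origin at the centre of its underside.
- clip_a: Steel film clip, 55 x 14 x 10 mm, lying loose on the guide's board between the side walls, well below the wrench; a bystander. Origin at the centre of its underside.
- clip_b: Steel film clip, 55 x 14 x 10 mm, loose on the counter to the right of the guide; a bystander. Origin at the centre of its underside.
- hood: Smoked-glass viewfinder hood, 75 x 75 x 55 mm, open-topped, loose on the counter to the left of the guide; a bystander. Origin at the centre of its underside.
- loupe: Black magnifier, 48 mm diameter, 50 mm tall, loose on the counter to the right of the guide; a bystander. Origin at the centre of its underside.

How it is judged:
On the way, in this order (a step that is already met when the one before it is completed fails the run):
1. the wrench is seated fully on the screw's hex head (horizontal distance between wrench_socket and screw_seat below 0.004 m and z of wrench_socket in the frame of screw_seat below 0.005 m), for 0.1 s.
2. with the wrench on it, the screw is at its stop (within 0.08 rad) and nipped firm: the wrench's contact forces on the clamp add up to 40 N, which is about 0.5 N m on the screw (value of joint screw above 1.92 rad and horizontal distance between wrench_socket and screw_seat below 0.006 m and z of wrench_socket in the frame of screw_seat below 0.01 m and contact force between wrench and guide above 40 N), for 0.05 s.
At the end, for the whole second after the job is handed in: The screw is within 0.08 rad of its firm stop (above 1.92) and the wrench lies at rest, flat and right way up (within 0.1 rad), with the middle of its handle over the cork mat (value of joint screw above 1.92 rad and x of wrench_grip in the frame of mat between -0.1 and 0.1 m and y of wrench_grip in the frame of mat between -0.055 and 0.055 m and z of wrench_grip in the frame of mat below 0.028 m and angle between wrench_grip's own z axis and vertical below 0.1 rad and linear speed of wrench below 0.02 m/s); the robot touches nothing.
It fails at once if the wrench presses on, hits or forces the clamp, its screw or the guide: contact forces adding up to more than 95 N, which is about 1.1 N m on the screw against its stop (contact force between wrench and guide above 95 N).
It fails at once if the gripper or arm touches the guide, the clamp or its screw (over 2 N) (contact force between any of the fingers, the arm and guide above 2 N).
It fails at once if a bystander is moved by more than 20 mm (distance of any of lens_board, spool, clip_a, clip_b, hood, loupe from where it was at the start of the episode above 0.02 m).
It also fails if it takes over 72 s, if anything falls off the work surface, if the arm or the gripper's body presses on something with over 40 N, if the wrist force passes 120 N, or if a joint passes its speed limit or range.

## Working session

There is one attempt and no reset: what is moved stays moved. The work goes in short steps, each a Python script; the robot and the scene stay as the last script left them, time stands still between calls to the robot, and variables do not carry over. Pictures are saved under pics/ and viewed, at most 10 in all, crops included, and the job is handed in when it is done.

```bash
ls; mkdir -p pics; python3 - <<'E'
from plant import *
import cv2,numpy as np
o=observe();print(o)
ims=[]
for n in("top","side"):
    p,d=get_image(n);c=get_calibration(n);np.savez(f"{n}0.npz",p=p,d=d,**c)
    cv2.imwrite(f"pics/{n}0.png",p[:,:,::-1]);print(n,c)
E
```

```text
pics
{'time_s': 0.0, 'q': array([ 1.19189457e+00,  2.21214208e-01,  1.52763335e+00, -1.49751484e-05,
        1.39469927e+00, -1.26128376e-01]), 'joint_velocities': array([ 0.00097812, -0.00087091, -0.00012848,  0.00079471,  0.00025111,
        0.0007743 ]), 'joint_torque': array([ 2.04737876e-05, -4.96873283e+01, -3.89407253e+01, -5.28891917e-05,
        1.02641538e-02, -4.13702173e-05]), 'eef_pos': array([0.15607991, 0.6044979 , 0.19779492]), 'tcp_rot': array([-3.13965215e+00, -2.31202359e-04,  2.88882169e+00]), 'ft_force': array([-0.46359165,  0.29899084,  0.09913617]), 'torque': array([0.01269739, 0.0017335 , 0.04230951]), 'grasp_force': 0.0, 'opening': 0.08549413640045403}
top {'intrinsics': array([[431.70439997,   0.        , 257.21190449],
       [  0.        , 431.70439997, 191.1555804 ],
       [  0.        ,   0.        ,   1.        ]]), 'dist_coeffs': array([-0.02678924,  0.        ,  0.        ,  0.        ,  0.        ]), 'world_from_camera': array([[ 0.00409423, -0.97747844,  0.2109956 ,  0.33379749],
       [-0.99997403, -0.0052535 , -0.00493403,  0.01722947],
       [ 0.00593138, -0.21096992, -0.97747456,  1.09877831],
       [ 0.        ,  0.        ,  0.        ,  1.        ]])}
side {'intrinsics': array([[463.06897801,   0.        , 248.23798646],
       [  0.        , 463.06897801, 198.37216047],
       [  0.        ,   0.        ,   1.        ]]), 'dist_coeffs': array([-0.18765201,  0.        ,  0.        ,  0.        ,  0.        ]), 'world_from_camera': array([[-0.97583127, -0.17389832,  0.13233559,  0.38170165],
       [-0.21821199,  0.74301413, -0.63270335,  0.75738135],
       [ 0.01169884, -0.64628893, -0.76300312,  0.97659613],
       [ 0.        ,  0.        ,  0.        ,  1.        ]])}
```

View pics/top0.png

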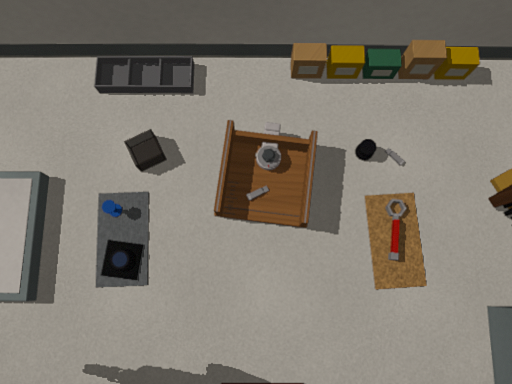

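View pics/side0.png

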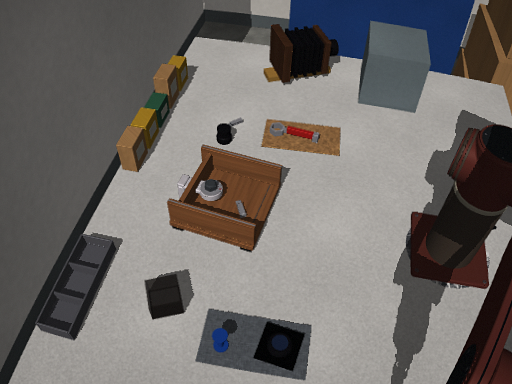

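Top view: the wrench ring is at (397,209), its handle at (395,236) and its butt at (394,257). The screw is at (268,156), and the guide opens towards the robot.

```bash
cat > h.py <<'E'
import cv2,numpy as np
from plant import *
def ray(c,uv,z):
    """pixels (N,2) -> world points on plane z (scalar or N)"""
    K,D,T=c["intrinsics"],c["dist_coeffs"],c["world_from_camera"]
    n=cv2.undistortPoints(np.asarray(uv,float).reshape(-1,1,2),K,D).reshape(-1,2)
    d=np.c_[n,np.ones(len(n))]@T[:3,:3].T;o=T[:3,3]
    return o+d*((z-o[2])/d[:,2])[:,None]
def cloud(c,d):
    K,D,T=c["intrinsics"],c["dist_coeffs"],c["world_from_camera"]
    v,u=np.mgrid[:d.shape[0],:d.shape[1]]
    n=cv2.undistortPoints(np.dstack([u,v]).reshape(-1,1,2).astype(float),K,D).reshape(-1,2)
    P=np.c_[n,np.ones(len(n))]*d.reshape(-1,1)
    return (P@T[:3,:3].T+T[:3,3]).reshape(*d.shape,3)
def red(p):
    p=p.astype(int);return ((p[...,0]>120)&(p[...,1]<60)&(p[...,2]<60))
def big(m):
    n,l,s,c=cv2.connectedComponentsWithStats(m.astype(np.uint8));i=1+np.argmax(s[1:,4]);return l==i
def axis(P):
    """centre, yaw, sizes of min-area rectangle of xy points"""
    (cx,cy),(w,h),a=cv2.minAreaRect((P[:,:2]*1000).astype(np.float32))
    if w<h: a+=90;w,h=h,w
    return np.array([cx,cy])/1000,np.radians(a),(w,h)
E
python3 - <<'E'
from h import *
for n in("top","side"):
    c=dict(np.load(n+"0.npz"));p,d=c["p"],c["d"]
    m=big(red(p));v,u=np.nonzero(m)
    print(n,"handle",axis(ray(c,np.c_[u,v],0.034)),m.sum())
    X=cloud(c,d)
    box=(X[...,0]>.3)&(X[...,0]<.75)&(abs(X[...,1])<.22)
    w=box&(X[...,2]>.093)&(X[...,2]<.107)
    k,l,s,_=cv2.connectedComponentsWithStats(w.astype(np.uint8))
    for i in range(1,k):
        if s[i,4]>60: print(" wall",s[i,4],axis(X[l==i]),np.median(X[l==i][:,2]))
    w=box&(X[...,2]>.07)&(X[...,2]<.088)
    k,l,s,_=cv2.connectedComponentsWithStats(w.astype(np.uint8))
    for i in range(1,k):
        if s[i,4]>60: print(" mid",s[i,4],axis(X[l==i]),X[l==i].mean(0),_[i])
    f=(X[...,2]>.015)&(X[...,0]>.3)&(X[...,0]<.75)&(X[...,1]<-.15)&(X[...,1]>-.45)
    k,l,s,_=cv2.connectedComponentsWithStats(f.astype(np.uint8))
    for i in range(1,k):
        if s[i,4]>20: print(" obj",s[i,4],axis(X[l==i]),X[l==i].max(0),_[i])
E
```

```text
top handle (array([ 0.45264349, -0.32883981]), np.float64(3.0234166112722356), (80.4242935180664, 17.517118453979492)) 214
 wall 630 (array([0.61430957, 0.09308375]), np.float64(3.016850587604645), (230.0551300048828, 16.238126754760742)) 0.09916553688553076
 wall 637 (array([ 0.58905878, -0.11315501]), np.float64(3.0170398052000955), (231.29261779785156, 16.52823257446289)) 0.09941650996392593
 mid 231 (array([ 0.68512097, -0.02073637]), np.float64(1.4241899745763071), (192.586181640625, 20.42450714111328)) [ 0.68338774 -0.01959053  0.08085739] [270.23376623 139.97835498]
 mid 135 (array([ 0.64538525, -0.0154136 ]), np.float64(2.7513699122306794), (32.01626205444336, 29.872241973876953)) [ 0.64498811 -0.01559763  0.08076222] [268.62962963 154.85185185]
 obj 302 (array([ 0.67738165, -0.26822498]), np.float64(0.12418743772100378), (44.78862380981445, 42.65647888183594)) [ 0.69933697 -0.24686736  0.05524259] [365.98344371 148.60927152]
 obj 472 (array([ 0.47142041, -0.33996744]), np.float64(3.1349874814541785), (152.73057556152344, 46.42049789428711)) [ 0.54783447 -0.3163065   0.039203
[... 643 characters left out ...]
, -0.01385264]), np.float64(1.8401110220321952), (34.14702606201172, 29.155723571777344)) [ 0.64319108 -0.00989234  0.08014568] [210.51327434 184.47787611]
 mid 389 (array([0.61377618, 0.10441515]), np.float64(3.047036320138203), (229.18861389160156, 13.969958305358887)) [0.60915053 0.10317399 0.07880342] [211.8714653  220.81233933]
 obj 235 (array([ 0.67568982, -0.26699191]), np.float64(2.947555801831056), (45.15500259399414, 44.59672164916992)) [ 0.6983171  -0.24437658  0.05527134] [223.76170213 131.80851064]
 obj 363 (array([ 0.47002289, -0.32647876]), np.float64(2.8804746355555406), (152.1528778076172, 54.013999938964844)) [ 0.54485383 -0.31224586  0.03939971] [294.93939394 131.01928375]
```

```bash
cat >> h.py <<'E'
G=np.array([0.6455,-0.0155]);GY=-0.125   # screw axis, guide yaw
def shot(name):
    c=get_calibration("wrist");p,d=get_image("wrist");np.savez(name+".npz",p=p,d=d,**c)
    cv2.imwrite(f"pics/{name}.png",p[:,:,::-1]);return c,p,d
E
python3 - <<'E'
from h import *
def dirv(a): return np.array([np.cos(a),np.sin(a)])
for off in (0,np.pi):
    for ph in (-.75,0,.75):
        a=GY+ph;q=inverse_kinematics([*(G-.065*dirv(a)),.1],[np.pi,0,a+off]);print(off,ph,q)
    print(inverse_kinematics([.4526,-.3288,.2],[np.pi,0,-.12+off]))
movep([*(G-[.08,0]),.28],[np.pi,0,GY+np.pi]);c,p,d=shot("w1")
print(c["world_from_camera"].round(3),observe()["eef_pos"])
movep([.4526,-.3288,.2],[np.pi,0,-.12+np.pi]);c,p,d=shot("w2")
print(c["world_from_camera"].round(3),observe()["time_s"])
cv2.imwrite("pics/w12.png",cv2.resize(np.hstack([cv2.imread("pics/w1.png"),cv2.imread("pics/w2.png")]),(800,300)))
E
```

```text
0 -0.75 [-7.34342738e-02  2.60056607e-01  1.67191086e+00 -4.44089210e-16
  1.20962518e+00  2.37236205e+00]
0 0 [-1.48416520e-01  2.06519085e-01  1.73578900e+00 -4.44089210e-16
  1.19928457e+00  1.54737981e+00]
0 0.75 [-2.22503558e-01  2.38459096e-01  1.69795362e+00 -4.44089210e-16
  1.20517994e+00  7.23292769e-01]
[-7.69238451e-01  6.35184680e-02  1.69855648e+00 -4.44089210e-16
  1.37951770e+00  9.21557876e-01]
3.141592653589793 -0.75 [-0.07343427  0.26005661  1.67191086  0.          1.20962518 -0.7692306 ]
3.141592653589793 0 [-0.14841652  0.20651908  1.735789    0.          1.19928457 -1.59421285]
3.141592653589793 0.75 [-0.22250356  0.2384591   1.69795362  0.          1.20517994 -2.41829988]
[-0.76923845  0.06351847  1.69855648  0.          1.3795177  -2.22003478]
[[ 0.124  0.942  0.312  0.485]
 [ 0.992 -0.117 -0.04  -0.004]
 [-0.001  0.314 -0.949  0.455]
 [ 0.     0.     0.     1.   ]] [ 0.56548747 -0.01468643  0.27987919]
[[ 0.119  0.942  0.313  0.373]
 [ 0.993 -0.112 -0.039 -0.318]
 [-0.002  0.315 -0.949  0.375]
 [ 0.     0.     0.     1.   ]] 4.1333
```

View pics/w12.png

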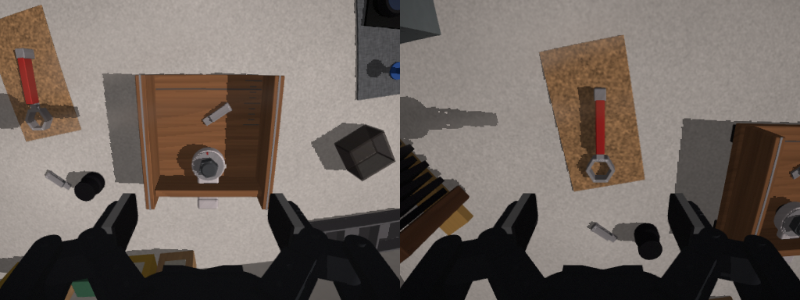

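The left half (guide view) shows the screw at about (208,163) in the pasted picture. The right half shows the wrench handle at about (600,122) and its ring at (598,170). With this yaw the gripper hides the socket, so I'll use the opposite yaw, which puts the camera on the socket side.

```bash
python3 - <<'E'
from h import *
c=dict(np.load("w2.npz"));p,d=c["p"],c["d"]
m=big(red(p));v,u=np.nonzero(m);P=ray(c,np.c_[u,v],.034);C,a,s=axis(P);print(C,a,s)
X=cloud(c,d)
hz=X[m][:,2];top=X[m][abs(hz-.034)<.004];print(np.median(hz),axis(top),len(top))
o=(X[...,2]>.012)&(X[...,2]<.045)&(abs(X[...,0]-.47)<.12)&(abs(X[...,1]+.33)<.07)
o=big(o);C2,a2,s2=axis(X[o]);print("whole",C2,a2,s2)
r=o&(X[...,2]>.019)&(X[...,2]<.03)&((X[...,0]-C[0])>.035)
print("ring",axis(X[r]),np.median(X[r][:,2]))
c=dict(np.load("w1.npz"));X=cloud(c,c["d"])
r=(X[...,2]>.077)&(X[...,2]<.087)&(np.hypot(X[...,0]-G[0],X[...,1]-G[1])<.025)
v,u=np.nonzero(r);print("head",axis(X[r]),len(v),np.percentile(X[r][:,2],[5,50,95]),X[r].mean(0))
E
```

```text
[ 0.45077692 -0.33126715] 3.0231224651298363 (80.96334838867188, 11.013538360595703)
0.03392833658665759 (array([ 0.45093597, -0.3312652 ]), np.float64(3.022195951386598), (81.59959411621094, 11.053361892700195)) 680
whole [ 0.47090158 -0.32763934] 2.90804927179833 (155.3039093017578, 47.87397384643555)
ring (array([ 0.52362799, -0.34078845]), np.float64(0.442700630244748), (49.76295471191406, 42.306304931640625)) 0.023823931045562685
head (array([ 0.64580432, -0.01409509]), np.float64(2.758554588219495), (33.72119903564453, 29.88842010498047)) 391 [0.07908871 0.08266846 0.08441896] [ 0.64456851 -0.01399989  0.08212564]
```

```bash
python3 - <<'E'
from h import *
a=-.119;R=[np.pi,0,a];C=np.array([.4515,-.3313])
movep([*C,.12],R)
print(move_l([*C,.0105],feed=.08,max_force=8),observe()["eef_pos"])
gripper_to(0.005,100);o=observe();print(o["opening"],o["grasp_force"],o["eef_pos"])
print(move_l([*C,.20],feed=.12));o=observe();print(o["opening"],o["grasp_force"],o["ft_force"],o["torque"],o["time_s"])
c,p,d=shot("w3");print(c["world_from_camera"].round(3))
E
```

```text
False [ 0.45193755 -0.33173379  0.01117941]
0.005321292459595783 0.0 [ 0.45151391 -0.33129018  0.01048549]
False
0.0049352961317831985 0.0 [ 0.41145393  0.0657965  -0.20198179] [-0.03235033  0.05983979  0.01670371] 10.7583
[[-0.119 -0.942 -0.314  0.532]
 [-0.993  0.113  0.037 -0.34 ]
 [ 0.001  0.316 -0.949  0.374]
 [ 0.     0.     0.     1.   ]]
```

View pics/w3.png

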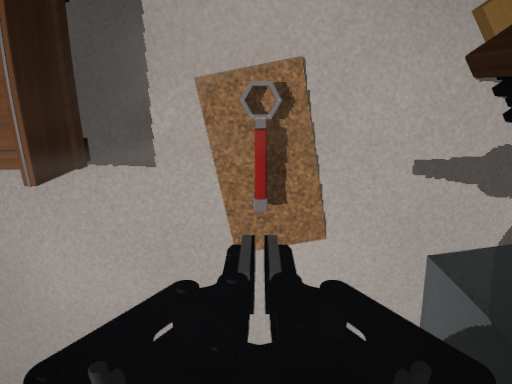

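The fingers shut on nothing: the wrench is still on the mat with its ring at (261,100) and handle at (261,165). I'll measure it again from this frame.

```bash
python3 - <<'E'
from h import *
o=observe();print(o["eef_pos"],o["tcp_rot"])
for n in ("w2","w3"):
    c=dict(np.load(n+".npz"));p,d=c["p"],c["d"];X=cloud(c,d)
    m=big(red(p));v,u=np.nonzero(m);print(n,axis(ray(c,np.c_[u,v],.034)),np.median(X[m][:,2]),axis(X[m]))
    print(" ring u,v pts", [ (q,X[q[1],q[0]].round(4)) for q in [(261,100),(261,122),(261,165),(261,204),(220,150),(256,260),(240,260)]] if n=="w3" else "")
c=dict(np.load("w3.npz"));X=cloud(c,c["d"])
# fingers: cloud points near z 0.2
f=(X[...,2]>.195)&(X[...,2]<.215)&(c["d"]>0);print(X[f].min(0),X[f].max(0),f.sum())
E
```

```text
[ 0.45112569 -0.33094527  0.19904147] [-3.14059041e+00  1.29501630e-03 -1.19032936e-01]
w2 (array([ 0.45077692, -0.33126715]), np.float64(3.0231224651298363), (80.96334838867188, 11.013538360595703)) 0.03392833658665759 (array([ 0.45093597, -0.3312652 ]), np.float64(3.022195951386598), (81.59959411621094, 11.053361892700195))
 ring u,v pts 
w3 (array([ 0.45145947, -0.33119128]), np.float64(3.027586855223191), (82.1456298828125, 10.931806564331055)) 0.03384142984797245 (array([ 0.47084048, -0.33342398]), np.float64(3.0272595527252197), (122.20043182373047, 10.966020584106445))
 ring u,v pts [((261, 100), array([ 0.5241, -0.3419,  0.004 ])), ((261, 122), array([ 0.5   , -0.3389,  0.0243])), ((261, 165), array([ 0.4514, -0.3331,  0.0339])), ((261, 204), array([ 0.4026, -0.3274,  0.0337])), ((220, 150), array([ 0.4699, -0.2834,  0.0042])), ((256, 260), array([ 0.3035, -0.3086, -0.0013])), ((240, 260), array([ 0.4629, -0.3236,  0.2595]))]Traceback (most recent call last):
  File "<stdin>", line 9, in <module>
    return umr_minimum(a, axis, None, out, keepdims, initial, where)
ValueError: zero-size array to reduction operation minimum which has no identity
```

```bash
python3 - <<'E'
from h import *
c=dict(np.load("w3.npz"));X=cloud(c,c["d"])
for v in (238,245,255,270,285):
    print(v,[(u,X[v,u].round(3).tolist()) for u in (242,248,252,261,270,276,282)])
E
```

```text
238 [(242, [0.463, -0.323, 0.239]), (248, [0.462, -0.326, 0.238]), (252, [0.463, -0.329, 0.239]), (261, [0.34, -0.32, 0.002]), (270, [0.461, -0.338, 0.239]), (276, [0.461, -0.341, 0.239]), (282, [0.338, -0.349, 0.005])]
245 [(242, [0.463, -0.324, 0.246]), (248, [0.462, -0.327, 0.245]), (252, [0.462, -0.329, 0.246]), (261, [0.33, -0.319, 0.005]), (270, [0.462, -0.337, 0.246]), (276, [0.461, -0.34, 0.246]), (282, [0.456, -0.343, 0.238])]
255 [(242, [0.463, -0.324, 0.256]), (248, [0.462, -0.327, 0.255]), (252, [0.462, -0.329, 0.255]), (261, [0.311, -0.317, -0.001]), (270, [0.462, -0.337, 0.256]), (276, [0.461, -0.34, 0.255]), (282, [0.456, -0.343, 0.248])]
270 [(242, [0.463, -0.325, 0.268]), (248, [0.463, -0.327, 0.268]), (252, [0.462, -0.329, 0.267]), (261, [0.286, -0.314, -0.001]), (270, [0.462, -0.337, 0.268]), (276, [0.461, -0.339, 0.268]), (282, [0.532, -0.34, 0.374])]
285 [(242, [0.464, -0.326, 0.28]), (248, [0.461, -0.327, 0.275]), (252, [0.456, -0.328, 0.269]), (261, [0.26, -0.311, -0.0]), (270, [0.458, -0.336, 0.273]), (276, [0.462, -0.339, 0.279]), (282, [0.462, -0.341, 0.28])]
```

Cloud points put the actual fingertips at z≈0.238 while the reported TCP is at 0.199. The real tips are therefore about 38 mm short of the stated TCP, which is why the fingers closed above the handle. I'll go deeper under a force guard and check the grip.

```bash
python3 - <<'E'
from h import *
a=-.116;R=[np.pi,0,a];C=np.array([.4515,-.3313])
gripper_to(0.05)
print(move_l([*C,.02],feed=.15,max_force=8,rotation=R))
try: print(move_l([*C,-.026],feed=.05,max_force=6),observe()["eef_pos"])
except Unreachable as e: print("unreach",e)
gripper_to(0.005,100);o=observe();print(o["opening"],o["grasp_force"],o["eef_pos"],o["ft_force"],o["time_s"])
c,p,d=shot("w4")
E
```

```text
False
False [ 0.45180658 -0.33157125 -0.0256389 ]
0.012120302271994418 98.1021523475647 [ 0.4517808  -0.33163695 -0.02535795] [-1.39458508  0.94149851  5.82957866] 14.15
```

View pics/w4.png

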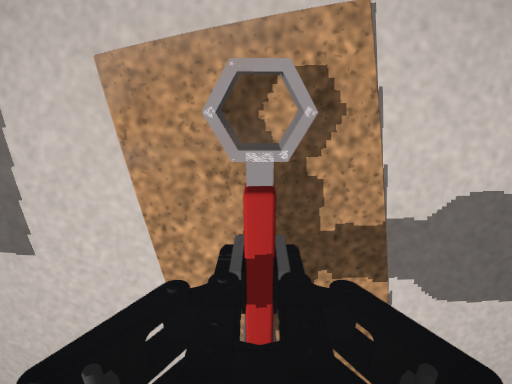

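Gripped: the ring is at (260,110) and the handle is between the pads. I'll measure the socket relative to the tool, then lift and look at the screw from just short of it.

```bash
cat >> h.py <<'E'
def u2(a): return np.array([np.cos(a),np.sin(a)])
def ringfit(c,d,zt,tcp,a,L=.07):
    """ring top-face points near height zt -> centre in tool axes (along, across)"""
    X=cloud(c,d);Q=X[...,:2]-tcp[:2];al=Q@u2(a);ac=Q@u2(a+np.pi/2)
    m=(abs(X[...,2]-zt)<.004)&(al>L-.03)&(al<L+.035)&(abs(ac)<.032)&(d>0)
    return al[m],ac[m],m
E
python3 - <<'E'
from h import *
o=observe();t=o["eef_pos"];a=o["tcp_rot"][2]
c=dict(np.load("w4.npz"));al,ac,m=ringfit(c,c["d"],.024,t,a)
w=al>.045
print("a",a,m.sum(),"along",np.percentile(al[w],[0.5,99.5]),"across",np.percentile(ac[w],[.5,99.5]))
# hole: contour of the ring mask, inner
cs,h=cv2.findContours(m.astype(np.uint8),cv2.RETR_CCOMP,cv2.CHAIN_APPROX_NONE)
for k,x in enumerate(cs):
    if len(x)>60:
        P=ray(c,x.reshape(-1,2),.024)[:,:2]-t[:2];L=np.c_[P@u2(a),P@u2(a+np.pi/2)];b=(L.min(0)+L.max(0))/2
        print("hole" if h[0][k][3]>=0 else "outer",b,np.ptp(L,axis=0))
move_l([t[0],t[1],.15],feed=.2)
A=GY+.42;P=G-u2(A)*(.072+.055)
movep([*P,.15],[np.pi,0,A]);c,p,d=shot("w5");o=observe();print(o["eef_pos"],o["tcp_rot"],o["grasp_force"],o["time_s"],o["ft_force"])
E
```

```text
a -0.1160720488718412 4894 along [0.04539933 0.09465197] across [-0.02246693  0.02292907]
outer [0.06698212 0.00027976] [0.05534921 0.04808771]
hole [7.41801234e-02 8.73208637e-05] [0.03187666 0.03597429]
[ 0.52394024 -0.05375316  0.1498182 ] [3.14117273e+00 4.09129990e-04 2.93197313e-01] 97.46886849403381 16.3917 [-0.01809954 -0.75457819 -2.77134338]
```

View pics/w5.png

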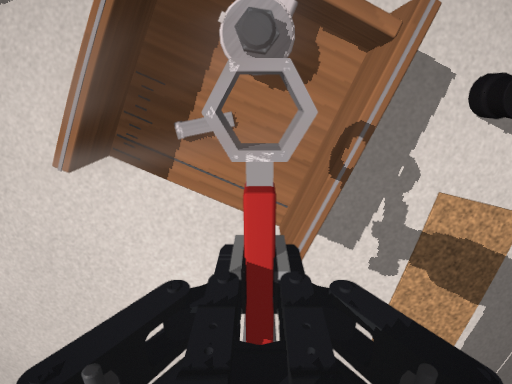

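The ring hangs at (260,110), and the screw's flange and hex head are at (258,30). I'll crop and segment the head.

```bash
python3 - <<'E'
from h import *
c=dict(np.load("w5.npz"));p,d=c["p"],c["d"];X=cloud(c,d)
z=X[...,2];b=np.zeros(z.shape,bool);b[:75,205:310]=1
hd=big(b&(z>.0775)&(z<.09)&(d>0));v,u=np.nonzero(hd)
print(len(v),np.percentile(z[hd],[5,50,95]),(u.min(),u.max(),v.min(),v.max()))
def hexfit(P):   # support widths vs angle -> flat direction
    an=np.radians(np.arange(0,60,1.));W=[[np.ptp(P@u2(t+k*np.pi/3)) for k in range(3)] for t in an]
    s=np.sum(W,1);i=s.argmin();return np.degrees(an[i]),W[i],s.max()/3
H=cv2.convexHull(np.c_[u,v].astype(np.int32)).reshape(-1,2)
P=ray(c,H,.080)[:,:2];print("rays@.080",hexfit(P),(P.min(0)+P.max(0))/2,P.mean(0))
Q=X[hd][:,:2];print("cloud",hexfit(Q),(Q.min(0)+Q.max(0))/2,Q.mean(0))
cr=hd&(z>.0815);Q=X[cr];print("crown",Q.mean(0),(Q.min(0)+Q.max(0))/2,cr.sum(),np.ptp(Q,axis=0))
k=cv2.resize(p[:80,195:320,::-1],None,fx=5,fy=5,interpolation=cv2.INTER_CUBIC);k2=k.copy()
cv2.drawContours(k2,[((H-[195,0])*5).astype(np.int32)],-1,(0,255,0),1)
cv2.imwrite("pics/w5c.png",k2)
E
```

```text
1469 [0.07924985 0.08264977 0.08442103] (np.int64(234), np.int64(278), np.int64(7), np.int64(52))
rays@.080 (np.float64(9.0), [np.float64(0.030018163075357318), np.float64(0.030380993738087336), np.float64(0.030086919570403436)], np.float64(0.034122326915553676)) [ 0.6458206  -0.01402039] [ 0.64416839 -0.01391183]
cloud (np.float64(9.0), [np.float64(0.0299437334421504), np.float64(0.030299495222527922), np.float64(0.03015535208152409)], np.float64(0.034045817193581414)) [ 0.64576608 -0.01401996] [ 0.64555944 -0.0143864 ]
crown [ 0.64551943 -0.01419597  0.08318482] [ 0.64564954 -0.01465841  0.08368512] 1002 [0.02718656 0.02868532 0.00435525]
```

View pics/w5c.png

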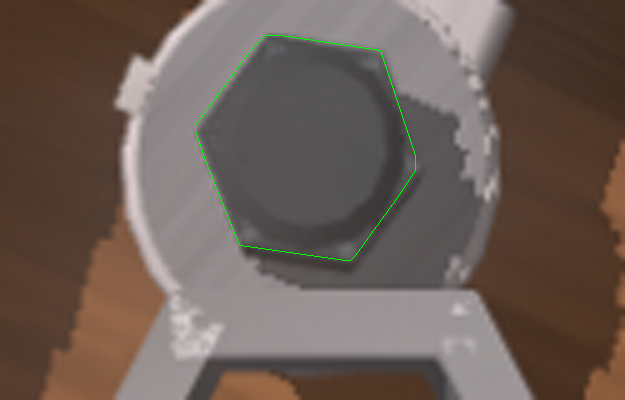

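The head is found: 30 mm across flats as given, centre (0.6457,-0.0141), flat normal at 9°, so v≈0.33. Seating at yaw 0.157.

```bash
cat >> h.py <<'E'
S=np.array([.6457,-.0141]);L=.0740
def at(A,z,s=S): return [*(s-L*u2(A)),z]
def rot(A): return [np.pi,0,A]
def st(tag=""):
    o=observe();A=o["tcp_rot"][2];print(tag,"t%.1f"%o["time_s"],"z%.4f"%o["eef_pos"][2],"A%.3f"%A,"soc",(o["eef_pos"][:2]+L*u2(A)-S).round(4),"F",o["ft_force"].round(1),"M",o["torque"].round(2),"g%.0f"%o["grasp_force"]);return o
E
python3 - <<'E'
from h import *
A=.157
movep(at(A,.15),rot(A));move_l(at(A,.062),feed=.1,max_force=10);st("hover")
shot("w6")
hit=move_l(at(A,.0375),feed=.03,max_force=10);st("down %s"%hit)
shot("w7")
E
python3 - <<'E'
from h import *
for n,z in(("w6",.112),("w7",.087)):
    c=dict(np.load(n+".npz"));X=cloud(c,c["d"]);o=observe()
    m=(np.hypot(X[...,0]-S[0],X[...,1]-S[1])<.03)&(c["d"]>0)
    Z=X[...,2][m];r=m&(abs(X[...,2]-z)<.006)&(np.hypot(X[...,0]-S[0],X[...,1]-S[1])>.015)
    print(n,"ring z",np.median(X[r][:,2]),r.sum(),((X[r].max(0)+X[r].min(0))/2).round(4))
    h=m&(abs(X[...,2]-.083)<.003)&(np.hypot(X[...,0]-S[0],X[...,1]-S[1])<.0145);print(" head",h.sum(),((X[h].max(0)+X[h].min(0))/2).round(4),X[h].mean(0).round(4))
E
```

```text
hover t17.8 z0.0628 A0.157 soc [ 0.0007 -0.0001] F [-0.   0.2 -3. ] M [-0.03  0.07  0.01] g98
down False t18.8 z0.0377 A0.157 soc [ 0.0002 -0.    ] F [-0.   0.5 -3.2] M [-0.07  0.03 -0.02] g98
w6 ring z 0.11207279285971307 4840 [ 0.6423 -0.0141  0.1103]
 head 2383 [ 0.6457 -0.0142  0.0829] [ 0.6461 -0.0142  0.0828]
w7 ring z 0.08675848524312257 4813 [ 0.642  -0.0139  0.085 ]
 head 3374 [ 0.6457 -0.0141  0.0828] [ 0.6462 -0.0141  0.0828]
```

View pics/w7.png

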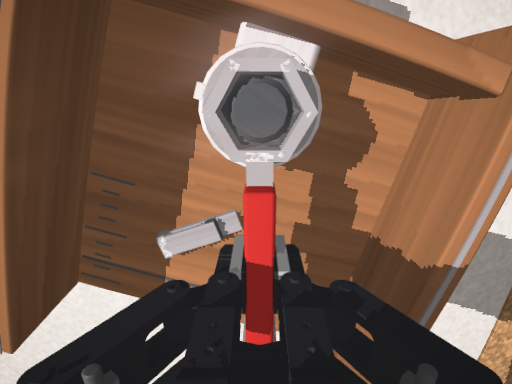

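The ring is around the head at (260,108) with no contact force, so the wrench is seated. Now the first clockwise stroke.

```bash
python3 - <<'E'
from h import *
hold(.15)
for A in np.linspace(.157,-.745,8)[1:]:
    h=move_l(at(A,.0375),feed=.06,rotation=rot(A),max_force=30);o=st(str(h))
    if h: break
c,p,d=shot("w8")
E
```

```text
False t19.3 z0.0378 A0.031 soc [ 0.0003 -0.0001] F [-0.1 -1.7 -3.8] M [-0.18 -0.1  -0.12] g98
False t19.6 z0.0378 A-0.096 soc [ 0.0005 -0.0001] F [ 2.3 -0.8 -3.1] M [-0.18 -0.25 -0.06] g98
False t19.9 z0.0377 A-0.225 soc [ 0.0005 -0.0002] F [ 3.4 -0.8 -2.9] M [-0.19 -0.44 -0.08] g98
False t20.2 z0.0377 A-0.353 soc [ 0.0005 -0.0002] F [ 4.2 -0.4 -3.4] M [-0.28 -0.51 -0.05] g98
False t20.5 z0.0377 A-0.482 soc [ 0.0005 -0.0002] F [ 3.1 -1.9 -3.1] M [-0.33 -0.64 -0.02] g98
False t20.8 z0.0376 A-0.612 soc [ 0.0004 -0.0003] F [ 4.4 -1.9 -3.6] M [-0.37 -0.67  0.07] g98
False t21.1 z0.0376 A-0.742 soc [ 0.0004 -0.0003] F [ 4.3 -3.2 -2.4] M [-0.41 -0.67  0.05] g98
```

View pics/w8.png

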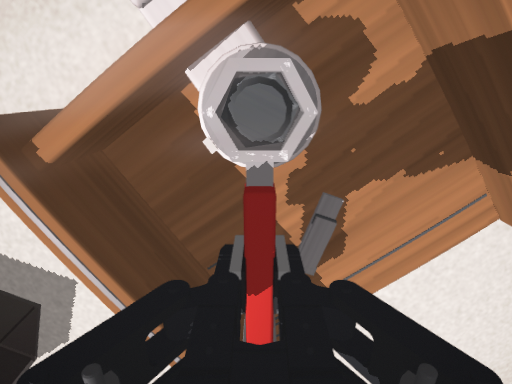

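The first stroke went cleanly with small forces. Back off to mid-play, lift, swing back 60° and reseat.

```bash
python3 - <<'E'
from h import *
A=-.602
move_l(at(A,.0375),feed=.05,rotation=rot(A),max_force=20);st("mid")
print(move_l(at(A,.066),feed=.08,max_force=15));st("up")
for A in np.linspace(-.602,.445,6)[1:]: move_l(at(A,.066),feed=.1,rotation=rot(A),max_force=20)
st("swung")
h=move_l(at(A,.0375),feed=.04,max_force=10);st("down %s"%h)
E
```

```text
mid t21.5 z0.0374 A-0.603 soc [-0.0006 -0.0001] F [ 2.2 -1.  -3.3] M [-0.25 -0.29 -0.04] g98
False
up t22.1 z0.0658 A-0.602 soc [-0.0005  0.0004] F [-0.1 -0.3 -4. ] M [0.08 0.08 0.05] g98
swung t23.8 z0.0659 A0.439 soc [0.0001 0.0002] F [ 0.5  0.2 -3.8] M [-0.05 -0.   -0.  ] g98
down False t24.7 z0.0375 A0.445 soc [ 0. -0.] F [-0.4  0.1 -3.3] M [-0.02  0.07  0.03] g98
```

```bash
cat >> h.py <<'E'
def ms(o):
    """reaction moment of the screw on the tool, about the screw axis"""
    r=o["eef_pos"][:2]-S;F=o["ft_force"];return r[0]*F[1]-r[1]*F[0],o["torque"][2]
E
python3 - <<'E'
from h import *
hold(.1)
for A in np.linspace(.445,-.42,8)[1:]:
    h=move_l(at(A,.0375),feed=.06,rotation=rot(A),max_force=30)
    if h: break
o=st(str(h));print(ms(o))
while not h and A>-.66:
    A-=.02;move_l(at(A,.0375),feed=.03,rotation=rot(A));o=observe();a,b=ms(o)
    print("cmd%.3f A%.3f"%(A,o["tcp_rot"][2]),"rF %.3f Mz %.3f"%(a,b),"F",o["ft_force"].round(1),"M",o["torque"].round(2),"jt",o["joint_torque"][[0,5]].round(2))
    if abs(a)+abs(b)>.4: break
E
```

```text
False t26.9 z0.0376 A-0.415 soc [ 0.0004 -0.0002] F [ 5.2 -1.9 -2.9] M [-0.35 -0.75 -0.02] g98
(np.float64(-0.029333494735899232), np.float64(-0.020013429186256895))
cmd-0.440 A-0.437 rF -0.015 Mz 0.093 F [ 4.7 -1.9 -3.2] M [-0.44 -0.75  0.09] jt [1.46 0.14]
cmd-0.460 A-0.457 rF -0.000 Mz 0.109 F [ 4.5 -2.2 -4. ] M [-0.41 -0.74  0.11] jt [1.47 0.14]
cmd-0.480 A-0.477 rF 0.002 Mz 0.138 F [ 4.9 -2.6 -1.9] M [-0.37 -0.75  0.14] jt [1.47 0.15]
cmd-0.500 A-0.497 rF 0.082 Mz 0.038 F [ 3.5 -3.2 -4. ] M [-0.43 -0.72  0.04] jt [1.47 0.15]
cmd-0.520 A-0.517 rF 0.046 Mz 0.063 F [ 4.3 -3.1 -3.4] M [-0.44 -0.79  0.06] jt [1.53 0.16]
cmd-0.540 A-0.537 rF -0.011 Mz 0.141 F [ 4.7 -2.6 -3.4] M [-0.43 -0.75  0.14] jt [1.54 0.16]
cmd-0.560 A-0.558 rF -0.039 Mz 0.130 F [ 4.9 -2.4 -3. ] M [-0.45 -0.74  0.13] jt [1.57 0.17]
cmd-0.580 A-0.578 rF 0.035 Mz 0.150 F [ 4.2 -3.3 -3.5] M [-0.45 -0.68  0.15] jt [1.57 0.17]
cmd-0.600 A-0.598 rF 0.015 Mz 0.140 F [ 4.1 -3.  -2.8] M [-0.45 -0.67  0.14] jt [1.6  0.18]
cmd-0.620 A-0.618 rF 0.035 Mz 0.145 F [ 3.4 -3.  -2.3] M [-0.47 -0.7   0.14] jt [1.63 0.18]
cmd-0.640 A-0.638 rF 0.001 Mz 0.224 F [ 3.7 -2.7 -2.9] M [-0.58 -0.75  0.22] jt [1.74 0.26]
cmd-0.660 A-0.658 rF 0.092 Mz 0.358 F [ 3.9 -4.6 -3.1] M [-0.63 -0.63  0.36] jt [1.95 0.42]
```

The stop is found at A≈-0.635 and the moment is rising about 0.2 N·m per 0.02 rad. Nipping up in small steps to about 0.75.

```bash
python3 - <<'E'
from h import *
def mean():
    v=[]
    for _ in range(5): hold(.03);v.append(sum(ms(observe())))
    return np.mean(v),np.std(v)
A=-.66;m,s=mean();print(A,m,s)
while m<.70 and A>-.73:
    A-=min(.012,max(.004,(.75-m)*.07));move_l(at(A,.0375),feed=.03,rotation=rot(A));m,s=mean();o=observe();print("%.4f m%.3f s%.3f"%(A,m,s),o["torque"].round(2),o["ft_force"].round(1),o["joint_torque"][5].round(2))
hold(.15);st("nip");shot("w9")
E
```

```text
-0.66 0.4426934810569584 0.037743796742774255
-0.6720 m0.625 s0.048 [-0.73 -0.58  0.46] [ 3.4 -4.5 -2.1] 0.51
-0.6808 m0.777 s0.057 [-0.72 -0.51  0.59] [ 2.7 -4.5 -2.5] 0.62
nip t31.1 z0.0376 A-0.678 soc [-0.0001 -0.001 ] F [ 2.9 -5.  -1.5] M [-0.75 -0.54  0.6 ] g99
```

```bash
python3 - <<'E'
from h import *
A=-.51
move_l(at(A,.0375),feed=.04,rotation=rot(A));st("backed")
print(move_l(at(A,.068),feed=.08,max_force=20));move_l(at(A,.15),feed=.2)
P=S-u2(A)*(L+.055);move_l([*P,.15],feed=.15);c,p,d=shot("w10")
X=cloud(c,d);z=X[...,2];hd=big((z>.0775)&(z<.09)&(d>0)&(np.hypot(X[...,0]-S[0],X[...,1]-S[1])<.022))
Q=X[hd][:,:2];an=np.radians(np.arange(0,60,1.));s=[sum(np.ptp(Q@u2(t+k*np.pi/3)) for k in range(3)) for t in an]
f=np.degrees(an[int(np.argmin(s))]);print("flat",f,"v=",[.61+GY-np.radians(f-60*k) for k in range(1,4)],hd.sum())
C=np.array([.4515,-.3313]);movep([*C,.15],rot(-.116));st("above mat")
move_l([*C,.0],feed=.15,max_force=15);h=move_l([*C,-.0258],feed=.04,max_force=8);st("down %s"%h)
E
```

```text
backed t31.6 z0.0373 A-0.511 soc [-0.0003 -0.0002] F [ 3.  -2.2 -2.5] M [-0.28 -0.36 -0.03] g98
False
flat 33.0 v= [np.float64(0.956238898038469), np.float64(2.0034364492350667), np.float64(3.050634000431664)] 1481
above mat t34.7 z0.1499 A-0.116 soc [-0.1202 -0.3252] F [-0.1  0.2 -2.8] M [ 0.    0.08 -0.03] g99
down True t36.4 z-0.0254 A-0.116 soc [-0.1213 -0.3253] F [0.3 0.5 4.3] M [ 0.05 -0.    0.03] g100
```

The screw now reads v≈2.00, and the wrench is touching the mat. Release and retreat.

```bash
python3 - <<'E'
from h import *
gripper_to(.05);C=observe()["eef_pos"]
move_l([C[0],C[1],.15],feed=.15);hold(.3);o=st("up");c,p,d=shot("w11")
m=big(red(p));v,u=np.nonzero(m);print(axis(ray(c,np.c_[u,v],.034)),np.percentile(cloud(c,d)[m][:,2],[5,50,95]))
E
```

```text
up t38.5 z0.1494 A-0.116 soc [-0.1227 -0.3239] F [ 0.1 -1.  -0.3] M [-0.01  0.02  0.01] g0
(array([ 0.45042432, -0.32997086]), np.float64(3.0202451858881147), (82.30670928955078, 11.912033081054688)) [0.03226673 0.0338393  0.03499809]
```

View pics/w11.png

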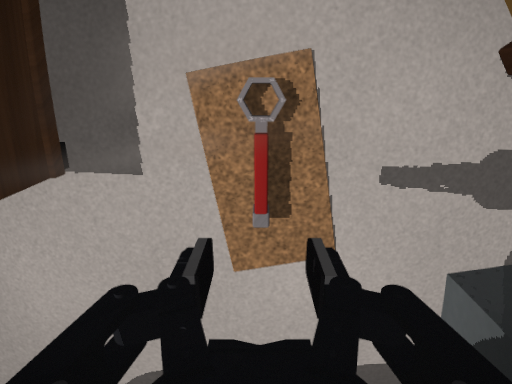

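The wrench lies flat on the mat, handle at (261,175) and ring at (261,100), and the gripper is clear.

```bash
python3 -c "
from plant import *
print(job_done())"
```

```text
the job is handed in; nothing more can be done
None
```

I tightened the screw to its stop (v≈2.00 rad) in two strokes, nipped it at about 0.78 N·m by the wrist sensor, laid the wrench flat back on the cork mat and handed the job in at about 39 s; the verdict was not shown.

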